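Snug a packed denture flask in the bench press

ROBOT

A 6-joint arm with a two-finger parallel gripper is mounted at the origin on a cart in front of the work surface, level with it; the furniture and walls round the work are solid. World frame = base frame: x ahead of the robot, y to its left, z up, the work surface at z = 0. Lengths are in m, angles in rad, forces in N, time in s.
With the tool pointing down it reaches from about 0.35 to 0.875 m from the base axis. Payload 15.5 kg.
Tool frame: the origin (TCP) lies between the finger pads; the fingertips stand finger_overhang ahead of it and the grasp point (between the pads) lies 5 mm behind it (finger_overhang is the distance from the TCP to the fingertips, in m); z points along the fingers, y is the line along which they close (so a half turn about z gives the same grasp; the last joint's range is limited). The gripper opens to 85 mm and grips with 20 to 120 N. Pads are 22 mm wide; open, the fingers measure 114 mm over their backs; the gripper's body (76 mm by 85 mm) begins 54 mm behind the grasp point. The pads swing forward as they close: fully open they stand 13 mm farther back than shut.
Start: joints at [-1.268, 0.494, 1.345, -0, 1.302, -0.096], TCP at [0.242, -0.576, 0.245] pointing down, gripper open.
Joint ranges: [-2.91, 2.91], [-0.82, 2.16], [0.22, 2.67], [-1.22, 4.37], [0.12, 2.79], [-3.08, 3.08]. Speed limits (rad/s): [1.89, 1.89, 2.57, 3.01, 3.01, 3.01].

INTERFACE

Orientations are given as a 3x3 rotation matrix whose columns are the frame's x, y, z axes.
In Python, from workcell import * gives the robot as it stands. The module is installed in compiled form; this text tells all that it offers.
- The arm moves only by the tool play_rows, never from a script. Its argument "steps" is a list of rows, each a list of 3 entries, a list of its own where there are three numbers: the shift along the tool's x, y, z in mm, then the turn, a rotation vector about the tool's x, y, z in rad, then the finger opening in mm, from 0 to 85.4. In form: [[[x, y, z], [ax, ay, az], hand], ...]. A call has 1 to 20 rows; each row shifts and turns the commanded pose from where the row before left it, along the tool's axes as they then stand; what a row does not reach is not made up. A row lasts 1/12 s, in which the tool goes at most 41.7 mm and 7.16 degrees, less where a joint would pass 70% of its speed; a pose out of reach is approached as far as the arm can. A call is refused whole if a number of a shift passes 41.7 or a number of a turn 0.125, either way. A call with a gripper value outside its range is refused whole. The fingers move at their own pace and stop on an object; "force" is the grip in N (left out, the last holds). Time passes only in rows, so rows that do not move let the fingers close. It gives the time, the measured TCP pose, the force and the opening at its end, in the units of the state.
- state(): the state, without advancing time (a new reading comes with each control period).
- snapshot(name): name is "scene" or "side" or "wrist"; returns the picture (420x560x3 uint8, red, green, blue); there is no depth.
- camera_params(name): a dict with "intrinsics" (3x3 intrinsics, pixels), "view" (4x4, takes a point from world to camera coordinates). Camera axes: x right, y up, looking along -z (the intrinsics and any distortion apply to the point x, -y, -z); pixel columns grow to the right and rows downward; lengths in m; the calibration is good to about 2 mm. A picture is of the moment at which its call begins: read the wrist's pose just before it. camera_params takes no time and is no camera call; for the wrist camera it gives the pose at the moment of the call.
- job_done(): hands the job in, once; it reports no verdict.
The state is a dict: "time": time; "joint_pos": joint angles; "dq": joint speeds; "effort": joint torques, N m; "ee_pos": TCP position; "orientation": TCP orientation; "wrist_force": force on the tool from outside, world axes, zero at the start; "wrist_torque": the same for the moment, N m; "grip_width": finger opening in m.
Only numpy, scipy, OpenCV 4.12 (cv2) and the standard library are available. Lean on these libraries where they do the work, as an engineer would, in place of code of your own. Each camera call takes 0.05 s, during which the arm holds its last target. There are 200 camera calls.

TASK

Slide the flask carrier fully home against the back stop of the small bench press, then turn the press's T-handle clockwise until its pad meets the flask, and snug it by feel to about 40 N. A plaster model is inside: hold it firmly, but do not crank it down hard. Let go of everything, and leave the neighbouring things where they are.

Things in the scene. Friction and masses are not known exactly. Their poses are not given: they have to be found in the camera images.
- press: Fixed bench press on a grey base 116 mm wide and 10 mm thick, from x = -120 to +60 mm; origin on the worktop under the screw axis. Its x axis points in from the open mouth to the back stop. Two guides on the base along x, inner faces at y = +-35 mm, 10 mm high, from x = -75 to +50 mm. Two columns at y = +-50 mm carry a crossbar over the origin (30 mm along x, 124 mm along y).
- press_stop (a point): Centre of the face of the steel back stop at the far end of the guides (70 mm wide, 18 mm high), against which the carrier's plate ends when home; x axis as the press's.
- press_top (a point): Centre of the top of the press's crossbar, 96.5 mm above the worktop (the crossbar is 18 mm thick); nuts on it stand up to 7 mm higher, those of the columns 50 mm either side, the brass screw nut (4 mm high) in the middle.
- press_pad: Round pad 30 mm across at the lower end of the press's spindle, below the crossbar; it does not turn. It is sprung and yields 1 mm for each 20 N. Origin at the centre of its underside as it is unloaded, which starts 66 mm above the worktop and sinks as the handle turns.
- handle_grip (a point): Centre of the steel T-handle above the crossbar, on the screw axis: an upright flat bar, 73 mm long, 12 mm thick with 13 mm round ends, 24 mm high (12 mm above and below this point), over a spindle 11 mm thick. Starts 132 mm above the worktop. Its x axis runs along the bar. It sinks with the pad.
- press_handle (a joint): T-handle angle in rad, 0 at the start (bar along the press's x), growing clockwise seen from above, which lowers pad and handle 3.18 mm per rad (20 mm a turn), up to 5.6 rad. Thread friction is a steady 0.22 N m (at rest it can act either way); once the pad bears on the flask, each 10 N of clamping adds 0.032 N m. It stays where it is left.
- carrier: Loose steel plate 150 x 64 x 6 mm (about 0.65 kg in all) on the press's base between the guides, 40 to 70 mm short of home, with a rigid two-part aluminium flask 64 x 58 mm. Origin under the plate below the flask's centre, axes as the press's; plate from x = -115 to +35 mm. The upper half does not quite close and its gap differs each time, unmeasured: flask top 46 to 52 mm above this origin.
- carrier_grip (a point): Centre for gripping the carrier's upright finger tab: 12 mm thick (along the carrier's y), 24 mm long (along its x), 100 mm before the flask's centre, on the carrier's -x side. The tab rises to 13 mm above this point and the plate's top lies 26 mm below it.
- file_stand_big: Bystander: drilled steel block of root canal files, 51 x 56 x 75 mm, origin under its centre.
- amber_bottle: Bystander: amber bottle, 42 mm across, 85 mm high, origin under its centre.
- cement_pot: Bystander: white pot with screw lid, 47 mm across, 40 mm high, origin under its centre.
There are look-alikes about, which are no part of the job. Leave any red look-alike of the carrier alone.

How it is judged:
By the outcome, as a careful person would: the job done as asked, in the order asked, and still so for the second after the job is handed in, with the robot touching nothing.
It also fails if it takes over 72 s, if anything falls off the work surface, if the arm or the gripper's body presses on something with over 40 N, if the wrist force passes 120 N, or if a joint passes its speed limit or range.

## Working session

There is one attempt and no reset: what is moved stays moved. The work goes in short steps, Python scripts to look and compute and a tool call to move; the robot and the scene stay as the last step left them, time stands still between calls to the robot, and variables do not carry over. Pictures are saved under pics/ and viewed, on a budget of 10 in all, crops included, one or two more only if the job needs it, and the job is handed in when it is done.

Besides the shell and the picture viewer there is one more tool, called by a JSON object that holds its "name" and its "arguments". play_rows: Moves the arm, as the interface text tells. Its arguments: {"type":"object","properties":{"steps":{"type":"array"},"force":{"type":"number"}},"required":["steps"]}

```bash
mkdir -p pics; python3 - <<'E'
from workcell import *
import cv2,numpy as np
s=state();print({k:np.round(v,4).tolist() for k,v in s.items()})
for n in("scene","side"):
    p=snapshot(n);cv2.imwrite(f"pics/{n}0.png",cv2.resize(p[:,:,::-1],(784,588),interpolation=cv2.INTER_CUBIC))
    c=camera_params(n);print(n,np.round(c["intrinsics"],2).tolist(),np.round(c["view"],4).tolist(),[k for k in c])
try: print(finger_overhang)
except Exception as e: print(e)
E
```

```text
{'time': 0.0, 'joint_pos': [-1.2685, 0.4942, 1.3461, -0.0, 1.3025, -0.0955], 'dq': [0.0005, 0.0003, 0.0017, 0.0003, 0.0007, -0.0034], 'effort': [-0.0088, -88.216, -38.3869, -0.0009, 0.0104, -0.0001], 'ee_pos': [0.242, -0.5759, 0.2447], 'orientation': [[0.9219, 0.3874, -0.0004], [0.3874, -0.9219, 0.0011], [0.0001, -0.0012, -1.0]], 'wrist_force': [-0.0563, 0.0483, -0.1676], 'wrist_torque': [0.0001, -0.0279, 0.0203], 'grip_width': 0.0851}
scene [[470.12, 0.0, 286.49], [0.0, 470.12, 212.13], [0.0, 0.0, 1.0]] [[-0.8819, -0.4713, 0.0096, 0.5146], [0.207, -0.3688, 0.9062, -0.244], [-0.4235, 0.8012, 0.4228, -0.8573], [0.0, 0.0, 0.0, 1.0]] ['intrinsics', 'view']
side [[470.67, 0.0, 281.57], [0.0, 470.67, 212.08], [0.0, 0.0, 1.0]] [[-0.9963, -0.0855, 0.0068, 0.6055], [0.0534, -0.5563, 0.8292, -0.1633], [-0.0671, 0.8266, 0.5588, -1.0096], [0.0, 0.0, 0.0, 1.0]] ['intrinsics', 'view']
0.014
```

View pics/scene0.png

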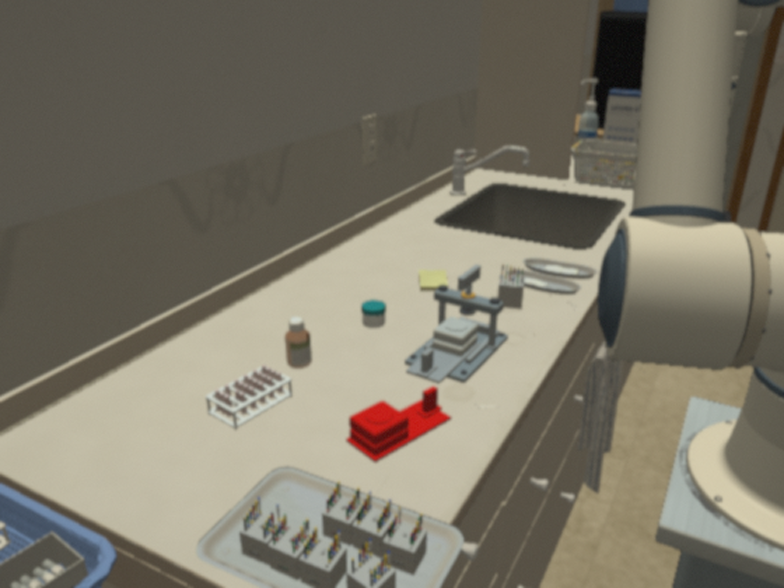

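View pics/side0.png

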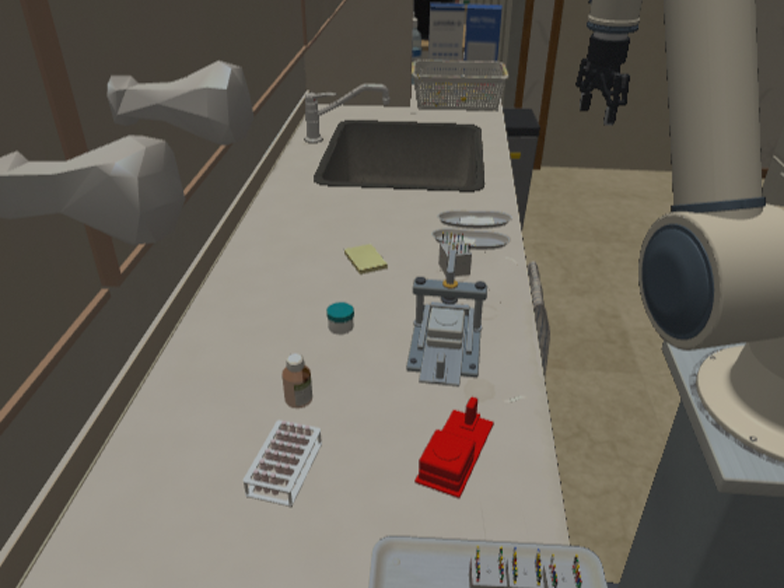

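The scene picture shows the press at about (455,335), with its mouth facing the camera; the red look-alike is at (395,420). In the side picture, the press is at (445,330), its handle at (452,265), and the tab at (440,368). The pot, bottle and file stand (456,255) are nearby. I'll enlarge the press.

```bash
python3 - <<'E'
import cv2,numpy as np
a=cv2.imread("pics/scene0.png");b=cv2.imread("pics/side0.png")
# crops 170x170 of the 784 images, x4 -> side by side needs 2 of 400 wide
A=cv2.resize(a[250:400,395:525],(520,600),interpolation=cv2.INTER_CUBIC)[:, :400+120]
B=cv2.resize(b[225:395,395:505],None,fx=3.4,fy=3.4,interpolation=cv2.INTER_CUBIC)
A=cv2.resize(a[252:397,398:520],None,fx=3.4,fy=3.4,interpolation=cv2.INTER_CUBIC)
H=max(A.shape[0],B.shape[0]);C=np.zeros((H,A.shape[1]+B.shape[1],3),np.uint8)
C[:A.shape[0],:A.shape[1]]=A;C[:B.shape[0],A.shape[1]:]=B
print(A.shape,B.shape,C.shape);cv2.imwrite("pics/c0.png",C)
E
```

```text
(493, 415, 3) (578, 374, 3) (578, 789, 3)
```

View pics/c0.png

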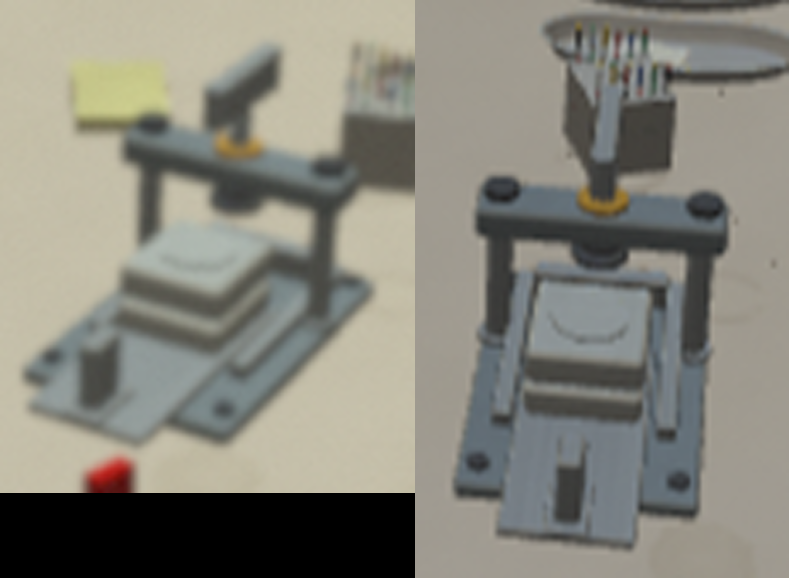

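```bash
cat > h.py <<'E'
import numpy as np,cv2
from scipy.optimize import least_squares
def proj(c,P):
    K,V=np.array(c["intrinsics"]),np.array(c["view"])
    q=P@V[:3,:3].T+V[:3,3]; q=q*[1,-1,-1]; q=q@K.T
    return q[:,:2]/q[:,2:]
def place(p,P):
    c,s=np.cos(p[2]),np.sin(p[2]);P=np.array(P,float)
    return np.c_[p[0]+c*P[:,0]-s*P[:,1],p[1]+s*P[:,0]+c*P[:,1],P[:,2]]
E
python3 - <<'E'
from h import *
from workcell import camera_params
C=[camera_params("scene"),camera_params("side")]
ob=[(0,.05,.1035,154,122,502,183),(0,-.05,.1035,328,165,707,200),(-.12,-.058,.01,222,432,697,510),(-.12,.058,.01,25,370,456,490),
(-.015,.062,.0965,125,135,478,208),(-.015,-.062,.0965,338,190,725,228),(0,0,.1005,240,143,603,195)]
ob=np.array(ob,float);P=ob[:,:3]
f=lambda u,o:(u/3.4+o+.5)/1.4-.5
A=f(ob[:,3:5],np.array([398,252]));B=f(ob[:,5:7]-[415,0],np.array([395,225]))
r=lambda p:np.r_[proj(C[0],place(p,P))-A,proj(C[1],place(p,P))-B].ravel()
s=least_squares(r,[.5,.0,-1.5]);print(s.x,np.round(r(s.x).reshape(-1,2),1).tolist())
t=np.array([(-.115,.032,.016,30,405,498,530),(-.115,-.032,.016,140,440,632,545),(-.1,0,.055,98,342,570,449)])
A=f(t[:,3:5],np.array([398,252]));B=f(t[:,5:7]-[415,0],np.array([395,225]));P2=t[:,:3]
def r2(d):
    p=[s.x[0]+d[0]*np.cos(s.x[2])-d[1]*np.sin(s.x[2]),s.x[1]+d[0]*np.sin(s.x[2])+d[1]*np.cos(s.x[2]),s.x[2]+d[2]]
    return np.r_[proj(C[0],place(p,P2))-A,proj(C[1],place(p,P2))-B].ravel()
z=least_squares(r2,[-.05,0,0]);print("carrier in press",z.x,np.round(r2(z.x).reshape(-1,2),1).tolist())
for n,q in dict(tab=(z.x[0]-.1,z.x[1],.042),tabhome=(-.1+.015,0,.042),handle=(0,0,.132)).items(): print(n,place(s.x,[q]))
E
```

```text
[ 0.52494729 -0.13529122 -1.62922448] [[-0.3, -1.3], [0.1, -1.1], [0.9, 0.0], [-1.5, -0.9], [-1.5, -0.4], [-0.1, -0.2], [-0.3, -0.1], [0.6, 0.2], [0.3, 0.2], [0.8, -0.3], [-0.4, -1.2], [-0.3, 0.5], [1.3, 0.8], [0.6, 0.6]]
carrier in press [-0.04150484 -0.000266   -0.01546634] [[-1.5, -0.9], [-0.3, 0.0], [-0.0, -1.4], [-0.1, -0.1], [1.2, 0.1], [1.0, 0.3]]
tab [[0.5329449  0.00598768 0.042     ]]
tabhome [[ 0.52991086 -0.05043627  0.042     ]]
handle [[ 0.52494729 -0.13529122  0.132     ]]
```

The crops give a consistent fit, with residuals of about 1 px. The press is at (0.525, -0.135) with yaw -1.629, and the carrier is about 42 mm back. Next I turn the tool and move over the tab.

{"name": "play_rows", "arguments": {"steps": [[[0,0,0],[0,0,-0.124],85],[[0,0,0],[0,0,-0.124],85],[[0,0,0],[0,0,-0.124],85],[[0,0,0],[0,0,-0.124],85],[[0,0,0],[0,0,-0.124],85],[[0,0,0],[0,0,-0.124],85],[[0,0,0],[0,0,-0.124],85],[[0,0,0],[0,0,-0.124],85],[[0,0,0],[0,0,-0.122],85],[[0,0,0],[0,0,0],85]], "force": 40}}

```text
time: 0.93
ee_pos: [0.2421, -0.576, 0.245]
orientation: [[0.052, 0.999, -0.0], [0.999, -0.052, 0.001], [0.001, -0.0, -1.0]]
wrist_force: [-0.3, -0.4, -0.1]
grip_width: 0.0851
```

{"name": "play_rows", "arguments": {"steps": [[[30,12.8,0],[0,0,0],85],[[30,12.8,0],[0,0,0],85],[[30,12.8,0],[0,0,0],85],[[30,12.8,0],[0,0,0],85],[[30,12.8,0],[0,0,0],85],[[30,12.8,0],[0,0,0],85],[[30,12.8,0],[0,0,0],85],[[30,12.8,0],[0,0,0],85],[[30,12.8,0],[0,0,0],85],[[30,12.8,0],[0,0,0],85],[[30,12.8,0],[0,0,0],85],[[30,12.8,0],[0,0,0],85],[[30,12.8,0],[0,0,0],85],[[30,12.8,0],[0,0,0],85],[[30,12.8,0],[0,0,0],85],[[30,12.8,0],[0,0,0],85],[[30,12.8,0],[0,0,0],85],[[30,12.8,0],[0,0,0],85],[[30,12.8,0],[0,0,0],60],[[29,12.8,0],[0,0,0],60]]}}

```text
time: 2.6
ee_pos: [0.5333, 0.0084, 0.2452]
orientation: [[0.064, 0.998, -0.0], [0.998, -0.064, 0.0], [0.0, -0.0, -1.0]]
wrist_force: [-0.2, -1.0, 0.1]
grip_width: 0.0632
```

```bash
python3 - <<'E'
from workcell import *
import cv2,numpy as np
s=state();print({k:np.round(s[k],4).tolist() for k in("time","joint_pos","ee_pos","orientation","wrist_force","wrist_torque","grip_width")})
c=camera_params("wrist");p=snapshot("wrist");np.savez("w1.npz",**c)
cv2.imwrite("pics/w1.png",cv2.resize(p[:,:,::-1],(784,588),interpolation=cv2.INTER_CUBIC))
E
```

```text
{'time': 2.6, 'joint_pos': [-0.0961, 0.3654, 1.5708, 0.0, 1.2056, -0.0323], 'ee_pos': [0.5333, 0.0084, 0.2452], 'orientation': [[0.0638, 0.998, -0.0002], [0.998, -0.0638, 0.0001], [0.0, -0.0002, -1.0]], 'wrist_force': [-0.1644, -0.9774, 0.1113], 'wrist_torque': [0.0177, 0.0009, 0.009], 'grip_width': 0.0632}
```

View pics/w1.png

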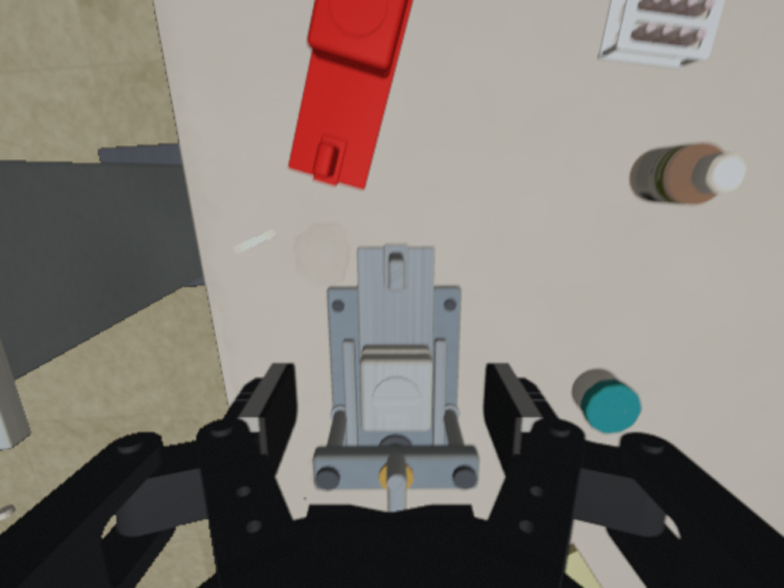

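The wrist picture shows the press clearly. The base front corners are at (328,288) and (461,287), the column nuts at (327,478) and (465,476), and the brass nut at (397,477). The plate's front corners are at (358,247) and (434,247). I'll refine the fit with these.

```bash
python3 - <<'E'
from h import *
c=np.load("w1.npz");print(np.round(c["view"],3).tolist())
f=lambda u:(u+.5)/1.4-.5
ob=np.array([(-.12,-.058,.01,328,288),(-.12,.058,.01,461,287),(0,-.05,.1035,327,478),(0,.05,.1035,465,476),(0,0,.1005,397,477),(-.015,-.062,.0965,315,449),(-.015,.062,.0965,478,446)])
fit=lambda ob,x0:least_squares(lambda p:(proj(c,place(p,ob[:,:3]))-f(ob[:,3:])).ravel(),x0)
s=fit(ob,[.525,-.135,-1.63]);print(s.x,np.round(s.fun.reshape(-1,2),1).tolist())
t=np.array([(-.115,-.032,.016,358,247),(-.115,.032,.016,434,247)])
z=fit(t,s.x);print(z.x,np.round(z.fun,1))
d=z.x-s.x;k=s.x[2];print("offset in press",np.cos(k)*d[0]+np.sin(k)*d[1],-np.sin(k)*d[0]+np.cos(k)*d[1],d[2])
print("tab",place(z.x,[(-.1,0,.042)]), "tab top corners px",proj(c,place(z.x,[(-.112,-.006,.055),(-.088,.006,.055)]))*1.4)
E
```

```text
[[0.998, -0.064, 0.001, -0.532], [0.061, 0.958, -0.279, -0.005], [0.017, 0.279, 0.96, -0.39], [0.0, 0.0, 0.0, 1.0]]
[ 0.52961823 -0.13196282 -1.62397518] [[-1.7, -2.6], [1.0, -2.9], [0.2, -0.3], [0.8, 0.2], [-0.3, -2.0], [-2.8, 3.5], [2.7, 4.4]]
[ 0.53214652 -0.09484825 -1.63473721] [-0.9  0.   0.9  0. ]
offset in press -0.037196492015872606 0.0005519360029438915 -0.010762029338358792
tab [[0.53853626 0.0049474  0.042     ]] tab top corners px [[388.35072613 259.72139027]
 [404.43680441 291.38635702]]
```

```bash
python3 - <<'E'
from h import *
c=np.load("w1.npz");V=c["view"];print("cam",-V[:3,:3].T@V[:3,3])
T=np.array([.5333,.0084,.2452]);X=np.array([.0638,.998,0]);Y=np.array([.998,-.0638,0])
f=lambda P:(proj(c,P)+.5)*1.4-.5
print(f(np.array([T+[0,0,.013]-Y*.0316-X*.011,T+[0,0,.013]+Y*.0316-X*.011,T+[0,0,-.19],T+[0,0,-.19]+Y*.01])))
E
```

```text
cam [0.53792424 0.07961729 0.37326516]
[[284.62614023 454.78226941]
 [493.69157556 454.692859  ]
 [389.30820564 271.86083055]
 [402.88166576 271.8606092 ]]
```

{"name": "play_rows", "arguments": {"steps": [[[-3.2,5,20],[0,0,-0.006],60],[[0,0,30],[0,0,0],50],[[0,0,30],[0,0,0],50],[[0,0,30],[0,0,0],50],[[0,0,30],[0,0,0],50],[[0,0,10],[0,0,0],50],[[0,0,0],[0,0,0],50],[[0,0,0],[0,0,0],50]]}}

```text
time: 3.32
ee_pos: [0.538, 0.0031, 0.0958]
orientation: [[0.055, 0.998, -0.0], [0.998, -0.055, 0.0], [-0.0, -0.0, -1.0]]
wrist_force: [-0.2, 0.3, 0.7]
grip_width: 0.0499
```

```bash
python3 - <<'E'
from workcell import *
import cv2,numpy as np
s=state();print({k:np.round(s[k],4).tolist() for k in("time","ee_pos","orientation","wrist_force","wrist_torque","grip_width")})
c=camera_params("wrist");p=snapshot("wrist");np.savez("w2.npz",**c)
cv2.imwrite("pics/w2.png",cv2.resize(p[:,:,::-1],(784,588),interpolation=cv2.INTER_CUBIC))
E
```

```text
{'time': 3.3167, 'ee_pos': [0.538, 0.0031, 0.0958], 'orientation': [[0.0548, 0.9985, -0.0003], [0.9985, -0.0548, 0.0], [-0.0, -0.0003, -1.0]], 'wrist_force': [-0.176, 0.2786, 0.6628], 'wrist_torque': [-0.0249, -0.0242, -0.0], 'grip_width': 0.0499}
```

View pics/w2.png

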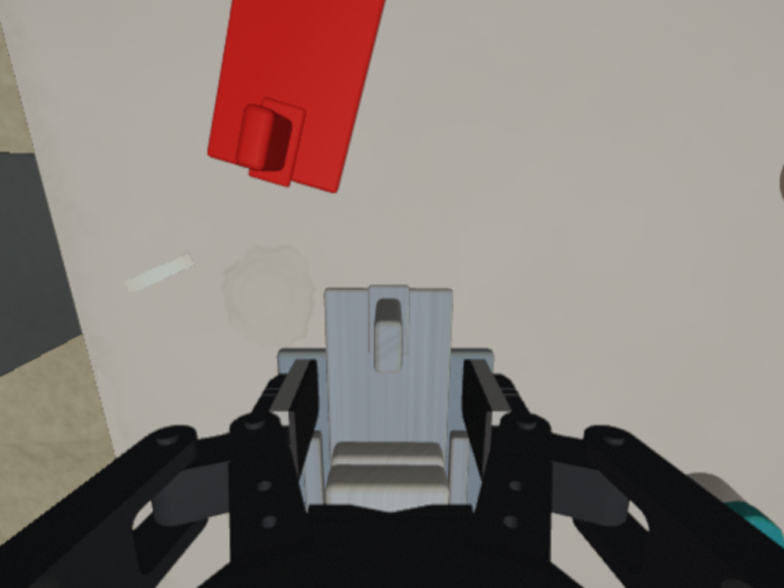

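The tab top is at about (388,346), spanning rows 320–372 and columns 375–402, and lies centred between the fingers. Next I check its position along the closing plane.

```bash
python3 - <<'E'
from h import *
c=np.load("w2.npz")
f=lambda P:(proj(c,P)+.5)*1.4-.5
T=np.array([.538,.0031,.055]);X=np.array([.055,.998,0]);Y=np.array([.998,-.055,0])
print(f(np.array([T,T+X*.01,T+Y*.01,T+X*.012-Y*.006,T-X*.012+Y*.006])))
E
```

```text
[[389.37095876 351.18566481]
 [389.37302049 328.35310695]
 [413.61082598 351.18633413]
 [374.55558421 323.69970926]
 [403.64990089 377.67641382]]
```

{"name": "play_rows", "arguments": {"steps": [[[2,-0.5,15],[0,0,0],50],[[0,0,15],[0,0,0],45],[[0,0,15],[0,0,0],40],[[0,0,12],[0,0,0],40],[[0,0,0],[0,0,0],40],[[0,0,0],[0,0,0],0],[[0,0,0],[0,0,0],0],[[0,0,0],[0,0,0],0],[[0,0,0],[0,0,0],0],[[0,0,0],[0,0,0],0],[[0,0,0],[0,0,0],0],[[0,0,0],[0,0,0],0]]}}

```text
time: 4.37
ee_pos: [0.5381, 0.0051, 0.0399]
orientation: [[0.053, 0.999, 0.002], [0.999, -0.053, -0.0], [-0.0, 0.002, -1.0]]
wrist_force: [-1.6, 0.3, 9.6]
grip_width: 0.0116
```

{"name": "play_rows", "arguments": {"steps": [[[-1,0,-1],[0,0,0],0],[[-3,0,0],[0,0,0],0],[[-3,0,0],[0,0,0],0],[[-3,0,0],[0,0,0],0],[[-3,0,0],[0,0,0],0],[[-3,0,0],[0,0,0],0],[[-3,0,0],[0,0,0],0],[[-3,0,0],[0,0,0],0],[[-3,0,0],[0,0,0],0],[[-3,0,0],[0,0,0],0],[[-3,0,0],[0,0,0],0],[[-1,0,0],[0,0,0],0],[[0,0,0],[0,0,0],0]]}}

```text
time: 5.45
ee_pos: [0.5362, -0.027, 0.0399]
orientation: [[0.053, 0.999, 0.001], [0.999, -0.053, 0.0], [0.0, 0.001, -1.0]]
wrist_force: [0.2, 5.1, 7.1]
grip_width: 0.0111
```

{"name": "play_rows", "arguments": {"steps": [[[-1,0,0],[0,0,0],0],[[-1,0,0],[0,0,0],0],[[-1,0,0],[0,0,0],0],[[-1,0,0],[0,0,0],0],[[0,0,0],[0,0,0],0]]}}

```text
time: 5.87
ee_pos: [0.536, -0.0308, 0.0399]
orientation: [[0.053, 0.999, 0.001], [0.999, -0.053, 0.0], [0.0, 0.001, -1.0]]
wrist_force: [-0.1, 6.5, 6.7]
grip_width: 0.0112
```

{"name": "play_rows", "arguments": {"steps": [[[-1,0,0],[0,0,0],0],[[-1,0,0],[0,0,0],0],[[0,0,0],[0,0,0],0]]}}

```text
time: 6.12
ee_pos: [0.5358, -0.0327, 0.0399]
orientation: [[0.053, 0.999, 0.001], [0.999, -0.053, 0.0], [0.0, 0.001, -1.0]]
wrist_force: [0.1, 7.1, 6.7]
grip_width: 0.0111
```

{"name": "play_rows", "arguments": {"steps": [[[-1,0,0],[0,0,0],0],[[-1,0,0],[0,0,0],0],[[0,0,0],[0,0,0],0]]}}

```text
time: 6.37
ee_pos: [0.5357, -0.0347, 0.0399]
orientation: [[0.053, 0.999, 0.001], [0.999, -0.053, 0.0], [0.0, 0.001, -1.0]]
wrist_force: [-0.1, 6.7, 6.7]
grip_width: 0.0113
```

{"name": "play_rows", "arguments": {"steps": [[[-1,0,0],[0,0,0],0],[[-1,0,0],[0,0,0],0],[[-1,0,0],[0,0,0],0],[[0,0,0],[0,0,0],0]]}}

```text
time: 6.7
ee_pos: [0.5352, -0.0357, 0.0398]
orientation: [[0.054, 0.999, 0.0], [0.999, -0.054, 0.003], [0.003, 0.0, -1.0]]
wrist_force: [1.3, 34.0, 9.2]
grip_width: 0.0114
```

{"name": "play_rows", "arguments": {"steps": [[[-1,0,0],[0,0,0],0],[[-1,0,0],[0,0,0],0],[[0,0,0],[0,0,0],0]]}}

```text
time: 6.95
ee_pos: [0.535, -0.0363, 0.0399]
orientation: [[0.054, 0.999, 0.0], [0.999, -0.054, 0.004], [0.005, 0.0, -1.0]]
wrist_force: [4.7, 50.7, 11.1]
grip_width: 0.0113
```

{"name": "play_rows", "arguments": {"steps": [[[1,0,0],[0,0,0],0],[[1.3,0,0],[0,0,0],0],[[0,0,0],[0,0,0],0],[[0,0,0],[0,0,0],30],[[0,0,0],[0,0,0],50],[[0,0,0],[0,0,0],50],[[0,0,0],[0,0,0],50],[[0,0,-10],[0,0,0],50]]}}

```text
time: 7.62
ee_pos: [0.5344, -0.0376, 0.0484]
orientation: [[0.053, 0.999, -0.002], [0.999, -0.053, 0.0], [0.0, -0.002, -1.0]]
wrist_force: [0.3, 1.2, -0.1]
grip_width: 0.05
```

{"name": "play_rows", "arguments": {"steps": [[[0,0,-30],[0,0,0],50],[[0,0,-35],[0,0,0],50],[[0,0,-35],[0,0,0],50],[[0,0,-35],[0,0,0],50],[[0,0,-35],[0,0,0],50],[[-15,0,-15],[0,0,0],50],[[-20,0,0],[0,0,0],50],[[0,0,0],[0,0,0],50],[[0,0,0],[0,0,0],50]]}}

```text
time: 8.37
ee_pos: [0.533, -0.073, 0.235]
orientation: [[0.055, 0.999, 0.001], [0.999, -0.055, -0.0], [-0.0, 0.001, -1.0]]
wrist_force: [-0.2, 0.5, -0.2]
grip_width: 0.0495
```

```bash
python3 - <<'E'
from workcell import *
import cv2,numpy as np
s=state();print({k:np.round(s[k],4).tolist() for k in("time","ee_pos","orientation","wrist_force","wrist_torque","grip_width")})
c=camera_params("wrist");p=snapshot("wrist");np.savez("w3.npz",**c)
q=snapshot("side");np.save("side3.npy",q);np.save("w3.npy",p)
cv2.imwrite("pics/w3.png",cv2.resize(p[:,:,::-1],(784,588),interpolation=cv2.INTER_CUBIC))
E
```

```text
{'time': 8.3667, 'ee_pos': [0.533, -0.073, 0.235], 'orientation': [[0.0546, 0.9985, 0.0006], [0.9985, -0.0546, -0.0001], [-0.0001, 0.0006, -1.0]], 'wrist_force': [-0.1617, 0.4672, -0.1609], 'wrist_torque': [-0.0084, -0.0004, 0.0268], 'grip_width': 0.0495}
```

View pics/w3.png

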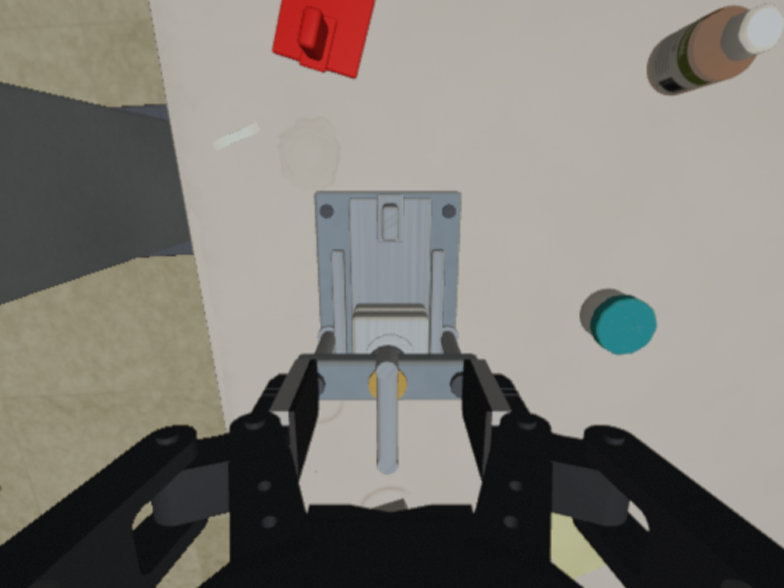

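The carrier plate's front edge at (390,198) now lies about 5 mm inside the base edge (row 192), as it should when home. The handle bar's top runs from (388,362) to (387,473), with the brass nut at (388,385).

```bash
python3 - <<'E'
from h import *
c=np.load("w3.npz")
f=lambda u:(u+.5)/1.4-.5
ob=np.array([(-.12,-.058,.01,316,192),(-.12,.058,.01,461,192),(-.0365,0,.144,388,362),(.0365,0,.144,387,473),(0,0,.1005,388,385)])
fit=lambda ob,x0:least_squares(lambda p:(proj(c,place(p,ob[:,:3]))-f(ob[:,3:])).ravel(),x0)
s=fit(ob,[.525,-.135,-1.63]);print(s.x,np.round(s.fun.reshape(-1,2),1).tolist())
s2=fit(ob[2:],s.x);print(s2.x,np.round(s2.fun.reshape(-1,2),1).tolist())
t=np.array([(-.115,-.032,.016,350,198),(-.115,.032,.016,431,198)])
z=fit(t,s.x);d=z.x-s.x;k=s.x[2];print("carrier in press",np.cos(k)*d[0]+np.sin(k)*d[1],-np.sin(k)*d[0]+np.cos(k)*d[1],d[2])
E=np.array([.533,-.073]);X=np.array([.0546,.9985]);Y=np.array([.9985,-.0546])
for q in(s.x,s2.x):print("tool move mm",1e3*(q[:2]-E)@X,1e3*(q[:2]-E)@Y,"turn",-(q[2]+np.pi-np.arctan2(.9985,.0546)))
E
```

```text
[ 0.52865008 -0.13644869 -1.62915863] [[-1.5, -1.0], [1.5, -0.6], [-0.2, -0.6], [0.3, 2.3], [-0.1, 0.0]]
[ 0.52866347 -0.13597845 -1.63441986] [[0.1, -1.1], [0.1, 1.8], [-0.2, -0.5]]
carrier in press 8.177354794649618e-05 0.001985178229006535 0.0039026564406381414
tool move mm -63.59102113687026 -0.8790947858968994 turn 0.003734685043871977
tool move mm -63.120758473977396 -0.8914015540319946 turn 0.008995918811088854
```

The carrier reads 0.1 mm from home. Next I move to the T-handle.

{"name": "play_rows", "arguments": {"steps": [[[-20,-0.9,0],[0,0,0.006],50],[[-22,0,0],[0,0,0],50],[[-21.4,0,0],[0,0,0],50],[[0,0,20],[0,0,0],50],[[0,0,25],[0,0,0],50],[[0,0,25],[0,0,0],45],[[0,0,20],[0,0,0],40],[[0,0,12],[0,0,0],40],[[0,0,0],[0,0,0],40],[[0,0,0],[0,0,0],0],[[0,0,0],[0,0,0],0],[[0,0,0],[0,0,0],0],[[0,0,0],[0,0,0],0],[[0,0,0],[0,0,0],0],[[0,0,0],[0,0,0],0],[[0,0,0],[0,0,0],0]], "force": 80}}

```text
time: 9.8
ee_pos: [0.5281, -0.1354, 0.1333]
orientation: [[0.059, 0.998, -0.001], [0.998, -0.059, -0.0], [-0.0, -0.001, -1.0]]
wrist_force: [-7.7, 1.3, 5.3]
grip_width: 0.0107
```

```bash
cat > st.py <<'E'
from workcell import *
import numpy as np
s=state();o=s["orientation"]
print({k:np.round(s[k],4).tolist() for k in("time","ee_pos","wrist_force","wrist_torque","grip_width")},"yaw",np.arctan2(o[1][0],o[0][0]),"j6",s["joint_pos"][5],"j1",s["joint_pos"][0])
E
python3 st.py
```

```text
{'time': 9.8, 'ee_pos': [0.5281, -0.1354, 0.1333], 'wrist_force': [-7.6614, 1.2911, 5.2962], 'wrist_torque': [0.1645, 1.0969, 0.0906], 'grip_width': 0.0107} yaw 1.5120601747971891 j6 -0.3014450969699732 j1 -0.36034610009264156
```

{"name": "play_rows", "arguments": {"steps": [[[0,-0.5,-0.3],[0,0,0],0],[[0,0,0.3],[0,0,0.1],0],[[0,0,0.32],[0,0,0.1],0],[[0,0,0.32],[0,0,0.1],0],[[0,0,0.32],[0,0,0.1],0],[[0,0,0.32],[0,0,0.1],0],[[0,0,0.32],[0,0,0.1],0],[[0,0,0.32],[0,0,0.1],0],[[0,0,0.32],[0,0,0.1],0],[[0,0,0],[0,0,0],0],[[0,0,0],[0,0,0],0]]}}

```text
time: 10.72
ee_pos: [0.529, -0.1359, 0.1308]
orientation: [[0.755, 0.655, 0.002], [0.655, -0.755, -0.001], [0.001, 0.002, -1.0]]
wrist_force: [1.4, -2.5, 0.2]
grip_width: 0.0104
```

```bash
python3 st.py
```

```text
{'time': 10.7167, 'ee_pos': [0.529, -0.1359, 0.1308], 'wrist_force': [1.4079, -2.4608, 0.229], 'wrist_torque': [-0.4596, -0.3782, -0.2009], 'grip_width': 0.0104} yaw 0.7147932973360772 j6 0.4952910468093489 j1 -0.3607485572769941
```

{"name": "play_rows", "arguments": {"steps": [[[0,0,0.16],[0,0,0.05],0],[[0,0,0.16],[0,0,0.05],0],[[0,0,0.16],[0,0,0.05],0],[[0,0,0.16],[0,0,0.05],0]]}}

```text
time: 11.05
ee_pos: [0.5291, -0.1361, 0.1302]
orientation: [[0.871, 0.491, 0.002], [0.491, -0.871, -0.001], [0.001, 0.002, -1.0]]
wrist_force: [1.9, -4.0, -0.3]
grip_width: 0.0106
```

```bash
python3 st.py
```

```text
{'time': 11.05, 'ee_pos': [0.5291, -0.1361, 0.1302], 'wrist_force': [1.916, -4.0189, -0.2862], 'wrist_torque': [-0.8404, -0.3677, 0.1846], 'grip_width': 0.0106} yaw 0.5136684085816761 j6 0.6965261764235541 j1 -0.36086845294162084
```

{"name": "play_rows", "arguments": {"steps": [[[0,0,0.16],[0,0,0.05],0],[[0,0,0.16],[0,0,0.05],0],[[0,0,0.16],[0,0,0.05],0],[[0,0,0.16],[0,0,0.05],0]]}}

```text
time: 11.38
ee_pos: [0.5292, -0.1364, 0.1296]
orientation: [[0.951, 0.309, 0.002], [0.309, -0.951, -0.002], [0.002, 0.002, -1.0]]
wrist_force: [2.2, -6.6, -1.5]
grip_width: 0.0104
```

```bash
python3 st.py
```

```text
{'time': 11.3833, 'ee_pos': [0.5292, -0.1364, 0.1296], 'wrist_force': [2.2286, -6.6131, -1.5268], 'wrist_torque': [-1.2961, -0.3935, 0.2364], 'grip_width': 0.0104} yaw 0.3137181415468799 j6 0.8964847530928625 j1 -0.36105706299980006
```

{"name": "play_rows", "arguments": {"steps": [[[0,0,0.16],[0,0,0.05],0],[[0,0,0.16],[0,0,0.05],0],[[0,0,0.16],[0,0,0.05],0]]}}

```text
time: 11.63
ee_pos: [0.5293, -0.1365, 0.1291]
orientation: [[0.987, 0.163, 0.002], [0.163, -0.987, -0.002], [0.002, 0.002, -1.0]]
wrist_force: [1.4, -9.1, -1.0]
grip_width: 0.0107
```

```bash
python3 st.py
```

```text
{'time': 11.6333, 'ee_pos': [0.5293, -0.1365, 0.1291], 'wrist_force': [1.4178, -9.0628, -0.9955], 'wrist_torque': [-1.5116, -0.3673, 0.2341], 'grip_width': 0.0107} yaw 0.16371345124553746 j6 1.0465317886601955 j1 -0.3611943371008628
```

{"name": "play_rows", "arguments": {"steps": [[[0,0,0.16],[0,0,0.05],0],[[0,0,0.16],[0,0,0.05],0],[[0,0,0.16],[0,0,0.05],0]]}}

```text
time: 11.88
ee_pos: [0.5293, -0.1367, 0.1286]
orientation: [[1.0, 0.014, 0.002], [0.014, -1.0, -0.002], [0.002, 0.002, -1.0]]
wrist_force: [2.7, -10.5, -1.6]
grip_width: 0.0108
```

```bash
python3 st.py
```

```text
{'time': 11.8833, 'ee_pos': [0.5293, -0.1367, 0.1286], 'wrist_force': [2.6666, -10.535, -1.6472], 'wrist_torque': [-1.8217, -0.2778, 0.2191], 'grip_width': 0.0108} yaw 0.013844229075918889 j6 1.1964725687470679 j1 -0.36133534287029323
```

{"name": "play_rows", "arguments": {"steps": [[[0,0,0.16],[0,0,0.05],0],[[0,0,0.16],[0,0,0.05],0],[[0,0,0.16],[0,0,0.05],0]]}}

```text
time: 12.13
ee_pos: [0.5293, -0.1369, 0.1282]
orientation: [[0.991, -0.136, 0.002], [-0.136, -0.991, -0.002], [0.003, 0.002, -1.0]]
wrist_force: [1.7, -11.7, -1.7]
grip_width: 0.0107
```

```bash
python3 st.py
```

```text
{'time': 12.1333, 'ee_pos': [0.5293, -0.1369, 0.1282], 'wrist_force': [1.7243, -11.6549, -1.6841], 'wrist_torque': [-2.1532, -0.1982, 0.1569], 'grip_width': 0.0107} yaw -0.13622265814791956 j6 1.3465235904835713 j1 -0.36151861611722136
```

{"name": "play_rows", "arguments": {"steps": [[[0,0.7,0.16],[0,0,0.05],0],[[0,0,0.16],[0,0,0.05],0],[[0,0,0.16],[0,0,0.05],0]]}}

```text
time: 12.38
ee_pos: [0.5292, -0.1372, 0.1277]
orientation: [[0.959, -0.282, 0.002], [-0.282, -0.959, -0.002], [0.003, 0.001, -1.0]]
wrist_force: [1.7, -8.4, -1.9]
grip_width: 0.0106
```

```bash
python3 st.py
```

```text
{'time': 12.3833, 'ee_pos': [0.5292, -0.1372, 0.1277], 'wrist_force': [1.6734, -8.3845, -1.9426], 'wrist_torque': [-1.4584, -0.1954, 0.2465], 'grip_width': 0.0106} yaw -0.28632138702585136 j6 1.4952448387593984 j1 -0.3624524136794453
```

{"name": "play_rows", "arguments": {"steps": [[[0,0,0.16],[0,0,0.05],0],[[0,0,0.16],[0,0,0.05],0],[[0,0,0.16],[0,0,0.05],0]]}}

```text
time: 12.63
ee_pos: [0.5291, -0.1374, 0.1272]
orientation: [[0.906, -0.423, 0.002], [-0.423, -0.906, -0.002], [0.003, 0.001, -1.0]]
wrist_force: [1.3, -10.7, -1.7]
grip_width: 0.0102
```

```bash
python3 st.py
```

```text
{'time': 12.6333, 'ee_pos': [0.5291, -0.1374, 0.1272], 'wrist_force': [1.2773, -10.6748, -1.713], 'wrist_torque': [-1.7914, -0.113, 0.227], 'grip_width': 0.0102} yaw -0.4362306948956929 j6 1.6452417623624394 j1 -0.36261560482411265
```

{"name": "play_rows", "arguments": {"steps": [[[0,0,0.16],[0,0,0.05],0],[[0,0,0.16],[0,0,0.05],0],[[0,0,0.16],[0,0,0.05],0]]}}

```text
time: 12.88
ee_pos: [0.529, -0.1375, 0.1267]
orientation: [[0.833, -0.553, 0.002], [-0.553, -0.833, -0.002], [0.003, 0.001, -1.0]]
wrist_force: [-0.2, -12.7, -1.0]
grip_width: 0.0106
```

```bash
python3 st.py
```

```text
{'time': 12.8833, 'ee_pos': [0.529, -0.1375, 0.1267], 'wrist_force': [-0.1645, -12.6751, -0.9608], 'wrist_torque': [-2.1051, 0.0515, 0.2199], 'grip_width': 0.0106} yaw -0.5861959987881181 j6 1.795250646868164 j1 -0.36278123905111503
```

{"name": "play_rows", "arguments": {"steps": [[[0.4,0.7,0.16],[0,0,0.05],0],[[0,0,0.16],[0,0,0.05],0],[[0,0,0.16],[0,0,0.05],0]]}}

```text
time: 13.13
ee_pos: [0.5289, -0.1378, 0.1262]
orientation: [[0.741, -0.672, 0.002], [-0.672, -0.741, -0.001], [0.002, -0.0, -1.0]]
wrist_force: [1.5, -7.2, 1.3]
grip_width: 0.0105
```

```bash
python3 st.py
```

```text
{'time': 13.1333, 'ee_pos': [0.5289, -0.1378, 0.1262], 'wrist_force': [1.51, -7.1769, 1.2962], 'wrist_torque': [-1.1823, 0.0507, 0.2216], 'grip_width': 0.0105} yaw -0.7363099809238097 j6 1.943809593412972 j1 -0.3638048856995353
```

{"name": "play_rows", "arguments": {"steps": [[[0,0,0.16],[0,0,0.05],0],[[0,0,0.16],[0,0,0.05],0],[[0,0,0.16],[0,0,0.05],0]]}}

```text
time: 13.38
ee_pos: [0.5287, -0.138, 0.1257]
orientation: [[0.632, -0.775, 0.002], [-0.775, -0.632, -0.002], [0.002, -0.0, -1.0]]
wrist_force: [0.1, -7.1, 1.8]
grip_width: 0.0101
```

```bash
python3 st.py
```

```text
{'time': 13.3833, 'ee_pos': [0.5287, -0.138, 0.1257], 'wrist_force': [0.126, -7.0595, 1.8263], 'wrist_torque': [-1.4383, 0.2536, 0.2031], 'grip_width': 0.0101} yaw -0.8862790228694007 j6 2.0938511219595295 j1 -0.36394598806135997
```

{"name": "play_rows", "arguments": {"steps": [[[0,0,0.16],[0,0,0.05],0],[[0,0,0.16],[0,0,0.05],0],[[0,0,0.16],[0,0,0.05],0]]}}

```text
time: 13.63
ee_pos: [0.5286, -0.138, 0.1252]
orientation: [[0.509, -0.86, 0.001], [-0.86, -0.509, -0.002], [0.002, -0.0, -1.0]]
wrist_force: [-1.4, -9.3, 2.1]
grip_width: 0.0106
```

```bash
python3 st.py
```

```text
{'time': 13.6333, 'ee_pos': [0.5286, -0.138, 0.1252], 'wrist_force': [-1.3962, -9.3143, 2.0725], 'wrist_torque': [-1.5836, 0.4404, 0.1336], 'grip_width': 0.0106} yaw -1.0362321906699368 j6 2.243847630983145 j1 -0.36406945343040037
```

{"name": "play_rows", "arguments": {"steps": [[[0,0,0],[0,0,0],0],[[0.5,0.3,0],[0,0,0],30],[[0,0,0],[0,0,0],40],[[0,0,0],[0,0,0],40],[[0,0,0],[0,0,0],40],[[0,0,-20],[0,0,0],40],[[0,0,-25],[0,0,0],40],[[0,0,0],[0,0,-0.12],40],[[0,0,0],[0,0,-0.12],40],[[0,0,0],[0,0,-0.12],40],[[0,0,0],[0,0,-0.12],40],[[0,0,0],[0,0,-0.12],40],[[0,0,0],[0,0,-0.12],40],[[0,0,0],[0,0,-0.12],40],[[0,0,0],[0,0,-0.12],40],[[0,0,0],[0,0,-0.12],40],[[0,0,0],[0,0,-0.12],40],[[0,0,0],[0,0,-0.12],40],[[0,0,0],[0,0,-0.12],40]]}}

```text
time: 15.22
ee_pos: [0.5281, -0.1375, 0.1695]
orientation: [[0.918, 0.398, -0.0], [0.398, -0.918, 0.0], [-0.0, -0.0, -1.0]]
wrist_force: [-0.7, -0.3, 0.8]
grip_width: 0.0399
```

{"name": "play_rows", "arguments": {"steps": [[[0,0,0],[0,0,-0.12],40],[[0,0,0],[0,0,-0.12],40],[[0,0,0],[0,0,-0.12],40],[[0,0,0],[0,0,-0.12],40],[[0,0,0],[0,0,-0.12],40],[[0,0,0],[0,0,-0.12],40],[[0,0,0],[0,0,-0.12],40],[[0,0,0],[0,0,-0.12],40],[[0,0,0],[0,0,-0.12],40],[[0,0,0],[0,0,-0.12],40],[[0,0,0],[0,0,-0.12],40],[[0,0,0],[0,0,-0.12],40],[[0,0,0],[0,0,-0.12],40],[[0,0,0],[0,0,-0.12],40],[[0,0,0],[0,0,-0.022],40],[[0,0,0],[0,0,0],40],[[0,0,0],[0,0,0],40]]}}

```text
time: 16.63
ee_pos: [0.5281, -0.1376, 0.1694]
orientation: [[-0.505, 0.863, -0.0], [0.863, 0.505, 0.0], [0.0, 0.0, -1.0]]
wrist_force: [-0.1, 0.1, 0.9]
grip_width: 0.0399
```

```bash
python3 st.py; python3 - <<'E'
from workcell import *
import cv2,numpy as np
c=camera_params("wrist");np.savez("w4.npz",**c);p=snapshot("wrist")
cv2.imwrite("pics/w4.png",cv2.resize(p[:,:,::-1],(784,588),interpolation=cv2.INTER_CUBIC))
E
```

```text
{'time': 16.6333, 'ee_pos': [0.5281, -0.1376, 0.1694], 'wrist_force': [-0.1339, 0.0983, 0.8579], 'wrist_torque': [-0.035, 0.0157, -0.0375], 'grip_width': 0.0399} yaw 2.1003016047612975 j6 -0.8939230365354957 j1 -0.36437341880061525
```

View pics/w4.png

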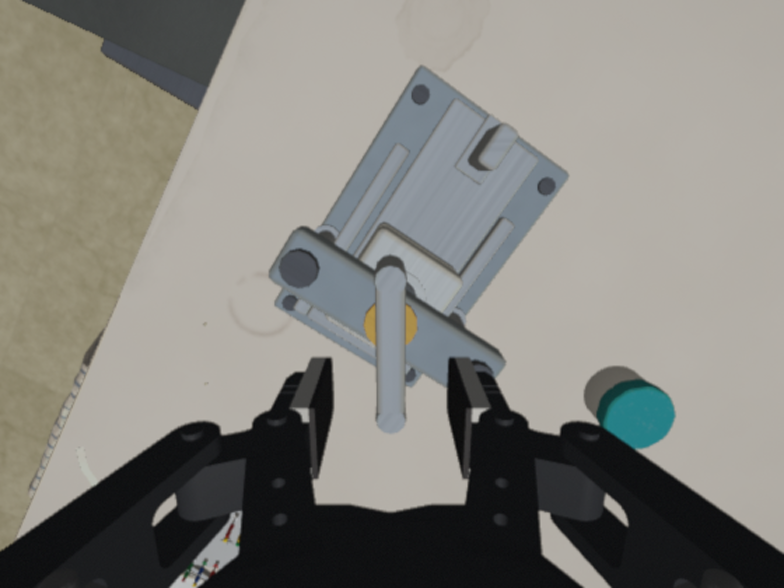

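The bar lies vertical at column 390, midway between the fingers, and its top face runs from about row 265 to row 432. The flask and carrier are in place. I'll check the centring along the bar.

```bash
python3 - <<'E'
from h import *
c=np.load("w4.npz")
f=lambda P:(proj(c,P)+.5)*1.4-.5
T=np.array([.5281,-.1376,.1359]);X=np.array([-.505,.863,0]);Y=np.array([.863,.505,0])
print(f(np.array([T,T+X*.0365,T-X*.0365,T+Y*.01,T+[0,0,-.0354]])))
E
```

```text
[[388.87750342 357.87179695]
 [388.84717384 267.64543268]
 [388.90448906 438.15038932]
 [414.09518218 357.87271991]
 [388.99014942 327.45310454]]
```

{"name": "play_rows", "arguments": {"steps": [[[0.5,0.2,15],[0,0,0],40],[[0,0,20],[0,0,0],40],[[0,0,9],[0,0,0],40],[[0,0,0],[0,0,0],40],[[0,0,0],[0,0,0],0],[[0,0,0],[0,0,0],0],[[0,0,0],[0,0,0],0],[[0,0,0],[0,0,0],0],[[0,0,0],[0,0,0],0],[[0,0,0],[0,0,0],0],[[0,0,0],[0,0,0],0]]}}

```text
time: 17.6
ee_pos: [0.5283, -0.1375, 0.1265]
orientation: [[-0.508, 0.861, 0.001], [0.861, 0.508, -0.001], [-0.001, 0.001, -1.0]]
wrist_force: [-3.6, -1.7, 7.1]
grip_width: 0.0104
```

```bash
python3 st.py
```

```text
{'time': 17.6, 'ee_pos': [0.5283, -0.1375, 0.1265], 'wrist_force': [-3.6278, -1.6763, 7.107], 'wrist_torque': [-0.2641, 0.583, -0.007], 'grip_width': 0.0104} yaw 2.1035583195059915 j6 -0.8963761440348522 j1 -0.3638128728749667
```

{"name": "play_rows", "arguments": {"steps": [[[0,0,0.16],[0,0,0.05],0],[[0,0,0.16],[0,0,0.05],0],[[0,0,0.16],[0,0,0.05],0]]}}

```text
time: 17.85
ee_pos: [0.5282, -0.1375, 0.1259]
orientation: [[-0.371, 0.928, 0.001], [0.928, 0.371, -0.001], [-0.001, 0.001, -1.0]]
wrist_force: [-4.3, -2.6, 8.0]
grip_width: 0.0103
```

```bash
python3 st.py
```

```text
{'time': 17.85, 'ee_pos': [0.5282, -0.1375, 0.1259], 'wrist_force': [-4.2617, -2.6003, 7.975], 'wrist_torque': [-0.3713, 0.6571, 0.1716], 'grip_width': 0.0103} yaw 1.951397874590554 j6 -0.7440717738996511 j1 -0.3637953769331623
```

{"name": "play_rows", "arguments": {"steps": [[[0,0,0.16],[0,0,0.05],0],[[0,0,0.16],[0,0,0.05],0]]}}

```text
time: 18.02
ee_pos: [0.5281, -0.1375, 0.1256]
orientation: [[-0.277, 0.961, 0.001], [0.961, 0.277, -0.001], [-0.001, 0.0, -1.0]]
wrist_force: [-5.1, -1.4, 9.0]
grip_width: 0.0101
```

```bash
python3 st.py
```

```text
{'time': 18.0167, 'ee_pos': [0.5281, -0.1375, 0.1256], 'wrist_force': [-5.1235, -1.3966, 9.0248], 'wrist_torque': [-0.3931, 0.7887, 0.2112], 'grip_width': 0.0101} yaw 1.8513437891549156 j6 -0.6440248067398682 j1 -0.36384627427675237
```

{"name": "play_rows", "arguments": {"steps": [[[0,0,0.16],[0,0,0.05],0],[[0,0,0.16],[0,0,0.05],0]]}}

```text
time: 18.18
ee_pos: [0.5281, -0.1375, 0.1253]
orientation: [[-0.18, 0.984, 0.001], [0.984, 0.18, -0.001], [-0.001, 0.001, -1.0]]
wrist_force: [-4.6, -2.7, 8.9]
grip_width: 0.0104
```

```bash
python3 st.py
```

```text
{'time': 18.1833, 'ee_pos': [0.5281, -0.1375, 0.1253], 'wrist_force': [-4.5652, -2.6818, 8.8562], 'wrist_torque': [-0.4449, 0.8577, 0.1947], 'grip_width': 0.0104} yaw 1.7514233062496845 j6 -0.5440544099993856 j1 -0.36385196266443026
```

{"name": "play_rows", "arguments": {"steps": [[[0,0,-0.3],[0,0,0.05],0],[[0,0,0.16],[0,0,0.05],0]]}}

```text
time: 18.35
ee_pos: [0.528, -0.1376, 0.1251]
orientation: [[-0.08, 0.997, 0.0], [0.997, 0.08, -0.001], [-0.001, 0.0, -1.0]]
wrist_force: [-4.6, -3.6, 2.5]
grip_width: 0.0104
```

```bash
python3 st.py
```

```text
{'time': 18.35, 'ee_pos': [0.528, -0.1376, 0.1251], 'wrist_force': [-4.5553, -3.6425, 2.5135], 'wrist_torque': [-0.6062, 0.6287, 0.2195], 'grip_width': 0.0104} yaw 1.6513748174850367 j6 -0.4440337378925975 j1 -0.36392637232586056
```

{"name": "play_rows", "arguments": {"steps": [[[0,0,0.16],[0,0,0.05],0],[[0,0,0.16],[0,0,0.05],0]]}}

```text
time: 18.52
ee_pos: [0.5279, -0.1375, 0.1248]
orientation: [[0.019, 1.0, 0.0], [1.0, -0.019, -0.001], [-0.001, 0.0, -1.0]]
wrist_force: [-4.6, -4.2, 2.8]
grip_width: 0.0102
```

```bash
python3 st.py
```

```text
{'time': 18.5167, 'ee_pos': [0.5279, -0.1375, 0.1248], 'wrist_force': [-4.5659, -4.1663, 2.7732], 'wrist_torque': [-0.6828, 0.638, 0.1797], 'grip_width': 0.0102} yaw 1.5514573745290168 j6 -0.34409188626065135 j1 -0.3639272780766604
```

{"name": "play_rows", "arguments": {"steps": [[[0,0,0.16],[0,0,0.05],0],[[0,0,0.16],[0,0,0.05],0]]}}

```text
time: 18.68
ee_pos: [0.5279, -0.1375, 0.1245]
orientation: [[0.119, 0.993, 0.0], [0.993, -0.119, -0.001], [-0.001, 0.0, -1.0]]
wrist_force: [-4.3, -4.0, 3.8]
grip_width: 0.0101
```

```bash
python3 st.py
```

```text
{'time': 18.6833, 'ee_pos': [0.5279, -0.1375, 0.1245], 'wrist_force': [-4.3199, -4.0449, 3.8417], 'wrist_torque': [-0.6386, 0.7505, 0.2863], 'grip_width': 0.0101} yaw 1.4514794761156486 j6 -0.24406540062998133 j1 -0.36391522186412056
```

{"name": "play_rows", "arguments": {"steps": [[[0,0,0.16],[0,0,0.05],0],[[0,0,0.16],[0,0,0.05],0]]}}

```text
time: 18.85
ee_pos: [0.5278, -0.1375, 0.1242]
orientation: [[0.218, 0.976, -0.0], [0.976, -0.218, -0.001], [-0.001, 0.0, -1.0]]
wrist_force: [-4.8, -4.2, 4.4]
grip_width: 0.0103
```

```bash
python3 st.py
```

```text
{'time': 18.85, 'ee_pos': [0.5278, -0.1375, 0.1242], 'wrist_force': [-4.8276, -4.1872, 4.4223], 'wrist_torque': [-0.6242, 0.8552, 0.3318], 'grip_width': 0.0103} yaw 1.3514789241303145 j6 -0.14408472448313106 j1 -0.3639643591435956
```

{"name": "play_rows", "arguments": {"steps": [[[0,0,0.1],[0,0,0.03],0]]}}

```text
time: 18.93
ee_pos: [0.5277, -0.1375, 0.1241]
orientation: [[0.247, 0.969, -0.0], [0.969, -0.247, -0.001], [-0.001, 0.0, -1.0]]
wrist_force: [-6.0, -2.9, 3.7]
grip_width: 0.0102
```

```bash
python3 st.py
```

```text
{'time': 18.9333, 'ee_pos': [0.5277, -0.1375, 0.1241], 'wrist_force': [-6.0345, -2.8541, 3.6727], 'wrist_torque': [-0.607, 0.8645, 0.2832], 'grip_width': 0.0102} yaw 1.3211117165744042 j6 -0.11368995778465807 j1 -0.36395628551273024
```

{"name": "play_rows", "arguments": {"steps": [[[0,0,0.1],[0,0,0.03],0]]}}

```text
time: 19.02
ee_pos: [0.5278, -0.1375, 0.124]
orientation: [[0.275, 0.961, -0.0], [0.961, -0.275, -0.001], [-0.001, 0.0, -1.0]]
wrist_force: [-5.7, -4.4, 4.3]
grip_width: 0.0103
```

```bash
python3 st.py
```

```text
{'time': 19.0167, 'ee_pos': [0.5278, -0.1375, 0.124], 'wrist_force': [-5.7306, -4.3717, 4.3172], 'wrist_torque': [-0.6404, 0.9342, 0.3478], 'grip_width': 0.0103} yaw 1.292323580483671 j6 -0.08494113426825024 j1 -0.36398679921624305
```

{"name": "play_rows", "arguments": {"steps": [[[0,0,0.1],[0,0,0.03],0]]}}

```text
time: 19.1
ee_pos: [0.5277, -0.1375, 0.1239]
orientation: [[0.304, 0.953, -0.0], [0.953, -0.304, -0.001], [-0.001, 0.0, -1.0]]
wrist_force: [-5.5, -4.6, 5.4]
grip_width: 0.0103
```

```bash
python3 st.py
```

```text
{'time': 19.1, 'ee_pos': [0.5277, -0.1375, 0.1239], 'wrist_force': [-5.453, -4.5576, 5.3533], 'wrist_torque': [-0.6424, 0.877, 0.2917], 'grip_width': 0.0103} yaw 1.2624271464809365 j6 -0.05505856668629273 j1 -0.36399754762126396
```

{"name": "play_rows", "arguments": {"steps": [[[0,0,0.1],[0,0,0.03],0]]}}

```text
time: 19.18
ee_pos: [0.5277, -0.1375, 0.1238]
orientation: [[0.332, 0.943, -0.0], [0.943, -0.332, -0.001], [-0.001, 0.0, -1.0]]
wrist_force: [-5.0, -3.4, 5.2]
grip_width: 0.0103
```

```bash
python3 st.py
```

```text
{'time': 19.1833, 'ee_pos': [0.5277, -0.1375, 0.1238], 'wrist_force': [-4.9812, -3.4115, 5.245], 'wrist_torque': [-0.6531, 0.9698, 0.3873], 'grip_width': 0.0103} yaw 1.2325525453173622 j6 -0.025113912585286967 j1 -0.36394263285196654
```

```bash
cat > fit.py <<'E'
import numpy as np,sys
from scipy.optimize import least_squares
D=[(.998,.185),(1.198,.236),(1.348,.234),(1.498,.219),(1.648,.157),(1.798,.2465),(1.948,.227),(2.098,.22),(2.248,.222),(2.398,.203),(2.548,.134),(2.699,.172),(2.799,.211),(2.899,.195),(2.999,.2195),(3.099,.18),(3.199,.286),(3.299,.332),(3.329,.283),(3.358,.348),(3.388,.292),(3.417,.387)]
D+=eval(sys.argv[1]) if len(sys.argv)>1 else []
D=np.array(D);t,T=D.T;K=.0032*20*20/(2*np.pi)
for fixed in(None,.207,.22):
    g=[]
    for tc in np.arange(2.6,3.4,.01):
        h=K*np.maximum(0,t-tc); b=fixed if fixed else np.mean(T-h); g.append((np.sum((T-b-h)**2),tc,b))
    m=min(g);ok=[x[1] for x in g if x[0]<m[0]+.033**2]
    print(fixed,"contact %.2f (%.2f..%.2f) base %.3f"%(m[1],min(ok),max(ok),m[2]),"F now %.0f"%(63.66*(t[-1]-m[1])))
E
python3 fit.py
```

```text
None contact 2.85 (2.78..2.91) base 0.205 F now 36
0.207 contact 2.86 (2.81..2.91) base 0.207 F now 35
0.22 contact 2.91 (2.87..2.97) base 0.220 F now 32
```

{"name": "play_rows", "arguments": {"steps": [[[0,0,0.08],[0,0,0.025],0]]}}

```text
time: 19.27
ee_pos: [0.5277, -0.1375, 0.1237]
orientation: [[0.355, 0.935, -0.0], [0.935, -0.355, -0.001], [-0.001, 0.0, -1.0]]
wrist_force: [-5.8, -3.7, 4.3]
grip_width: 0.0104
```

```bash
python3 st.py
```

```text
{'time': 19.2667, 'ee_pos': [0.5277, -0.1375, 0.1237], 'wrist_force': [-5.7971, -3.6748, 4.301], 'wrist_torque': [-0.6913, 0.9842, 0.3301], 'grip_width': 0.0104} yaw 1.2074018598741987 j6 2.0943944693616027e-05 j1 -0.3639639285631197
```

{"name": "play_rows", "arguments": {"steps": [[[0,0,0.08],[0,0,0.025],0]]}}

```text
time: 19.35
ee_pos: [0.5277, -0.1375, 0.1237]
orientation: [[0.378, 0.926, -0.0], [0.926, -0.378, -0.001], [-0.001, 0.0, -1.0]]
wrist_force: [-6.6, -4.0, 4.4]
grip_width: 0.0107
```

```bash
python3 st.py
```

```text
{'time': 19.35, 'ee_pos': [0.5277, -0.1375, 0.1237], 'wrist_force': [-6.5941, -3.9784, 4.3576], 'wrist_torque': [-0.5992, 0.9497, 0.3195], 'grip_width': 0.0107} yaw 1.1827753226282567 j6 0.024655674292929555 j1 -0.3639467519147648
```

```bash
python3 fit.py "[(3.4426,.330),(3.467,.3195)]"
```

```text
None contact 2.85 (2.79..2.91) base 0.205 F now 39
0.207 contact 2.86 (2.82..2.91) base 0.207 F now 39
0.22 contact 2.92 (2.88..2.96) base 0.220 F now 35
```

The fit puts the clamping force at 35–39 N. I'll add 0.03 rad, relax, release and rise straight up.

{"name": "play_rows", "arguments": {"steps": [[[0,0,0.1],[0,0,0.03],0],[[0,0,0],[0,0,0],0]]}}

```text
time: 19.52
ee_pos: [0.5277, -0.1375, 0.1235]
orientation: [[0.407, 0.914, -0.0], [0.914, -0.407, -0.001], [-0.001, 0.0, -1.0]]
wrist_force: [-6.0, -3.8, 5.5]
grip_width: 0.01
```

```bash
python3 st.py
```

```text
{'time': 19.5167, 'ee_pos': [0.5277, -0.1375, 0.1235], 'wrist_force': [-6.0341, -3.8007, 5.4665], 'wrist_torque': [-0.6501, 0.9533, 0.0792], 'grip_width': 0.01} yaw 1.1518878039054152 j6 0.05551562633875778 j1 -0.36397654903155746
```

{"name": "play_rows", "arguments": {"steps": [[[0,0,0],[0,0,0],30],[[0,0,0],[0,0,0],40],[[0,0,0],[0,0,0],40],[[0,0,0],[0,0,0],40],[[0,0,-20],[0,0,0],40],[[0,0,-30],[0,0,0],40],[[0,0,-30],[0,0,0],40],[[0,0,-30],[0,0,0],40],[[0,0,0],[0,0,0],40],[[0,0,0],[0,0,0],40]]}}

```text
time: 20.35
ee_pos: [0.5289, -0.1374, 0.2344]
orientation: [[0.405, 0.914, 0.003], [0.914, -0.405, -0.001], [0.0, 0.004, -1.0]]
wrist_force: [-0.3, -0.5, -0.9]
grip_width: 0.0399
```

```bash
python3 st.py; python3 - <<'E'
from workcell import *
import cv2,numpy as np
c=camera_params("wrist");np.savez("w5.npz",**c);p=snapshot("wrist")
cv2.imwrite("pics/w5.png",cv2.resize(p[:,:,::-1],(784,588),interpolation=cv2.INTER_CUBIC))
q=snapshot("side");np.save("side5.npy",q)
b=cv2.resize(q[:,:,::-1],(784,588),interpolation=cv2.INTER_CUBIC)[225:395,250:510]
cv2.imwrite("pics/s5.png",cv2.resize(b,(780,510),interpolation=cv2.INTER_CUBIC))
E
```

```text
{'time': 20.35, 'ee_pos': [0.5289, -0.1374, 0.2344], 'wrist_force': [-0.269, -0.4947, -0.9418], 'wrist_torque': [0.0332, 0.0033, 0.0077], 'grip_width': 0.0399} yaw 1.1538996610160095 j6 0.05337540437860251 j1 -0.3634936247195374
```

View pics/w5.png

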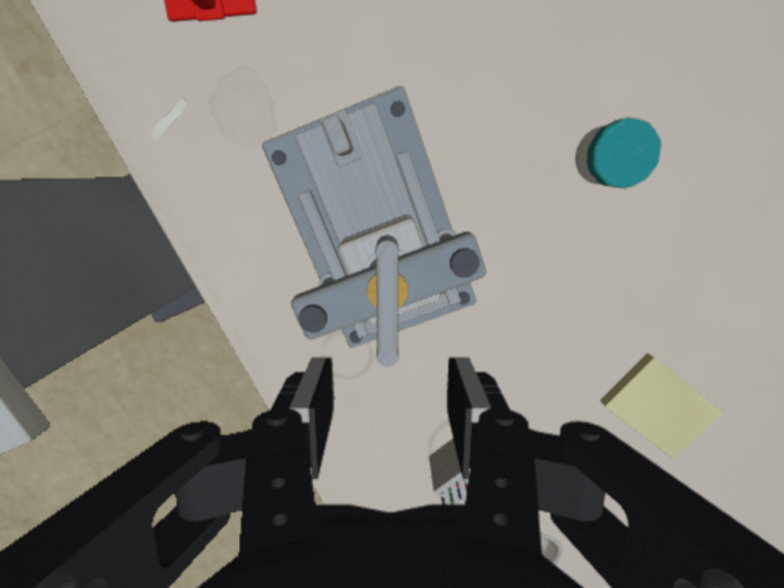

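View pics/s5.png

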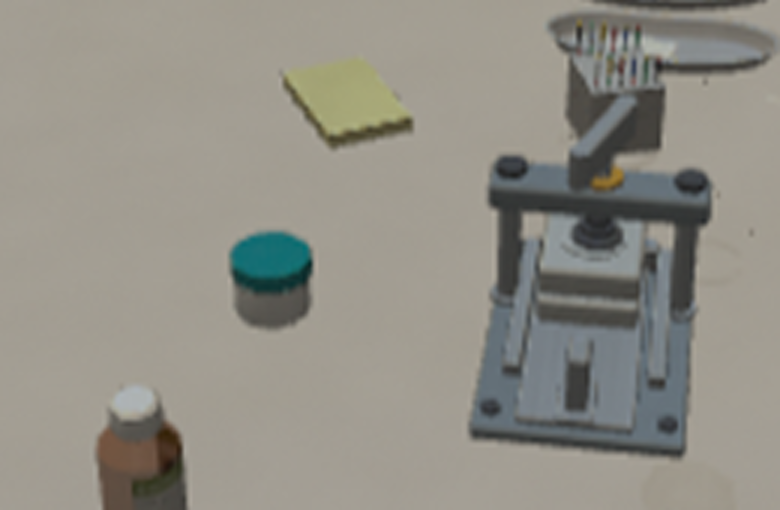

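The wrist picture shows the handle where I left it, along column 388 and parallel to the fingers, with the plate just inside the base's front edge. The side crop shows the pad resting on the flask at (597,235), the plate home between the guides, and the pot, bottle and file stand unmoved. The gripper is clear of everything.

```bash
python3 -c "
from workcell import *
print(job_done())"
```

```text
the job is handed in; nothing more can be done
None
```

The carrier is home against the back stop, the pad is clamped on the flask at an estimated 37–41 N, and I handed the job in at about 20.4 s.

- **Carrier:** I gripped the tab and slid the carrier about 41 mm. At the stop, the force on the arm rose from 7 N to about 50 N and the carrier went no farther. A wrist picture then put it about 0.1 mm from home lengthwise.
- **Clamping:** I turned the handle clockwise about 3.5 rad, regripping once. Fitting the torque rise put pad contact at 2.85–2.92 rad.
- **Uncertainty in the 40 N:** Single torque readings scattered by about ±0.03 N m (roughly 10 N). The force therefore comes from a fit to many samples with the given spring and thread figures, not from a direct measurement. I added the last 0.03 rad on that estimate, without a further reading while turning.
- **Last checks:** After release the handle stayed where I left it, and the side picture shows the pad on the flask. The pot, bottle and file stand look unmoved, and the gripper is about 10 cm above the press with nothing touching it. No final check failed. Earlier, the fixed-camera and wrist-camera positions differed by 4–5 mm, and I used the wrist camera's.

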